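# Set a scooter wheel on the tyre changer ready for the tyre to come off

### The job

Get the wheel on the tyre changer ready for taking its tyre off: with a fingertip against a spoke, push the wheel round until its air valve stands straight across the hub from the changer's column, on the opposite side. Also push the swing arm in over the tyre until it is fully home against its stop. Only push, gently: do not grip the wheel or the arm, do not press on the valve, and leave the loose things on the bench where they are.

Things in the scene. Friction and masses are not known exactly. Their poses are not given: they have to be found in the camera images.
- stand: Black steel bench-top tyre changer, fixed to the bench. Origin on the bench top straight under the wheel's axle; z up; its x axis points from the axle to the upright column (42 mm square, top 150 mm high, its axis 235 mm from the axle). Base of 50 mm tubes, 45 mm high: one along x from -125 to 275 mm, cross feet at x = -100 mm (240 mm long) and x = 235 mm (200 mm long).
- hub_top (a point): Point on the wheel's axle at the top of the clamping nut, 140 mm above the bench; it does not move when the wheel turns. The hub below has 34 mm radius, its top 118 mm above the bench, with the nut (22 mm across) and its cone (44 mm across) on it. Under the hub is a turntable flange of 58 mm radius, 58 to 66 mm above the bench.
- wheel (a joint): Angle of the wheel about its upright axle in rad, growing counter-clockwise seen from above, no stops; 0 (or a whole turn) when the valve is straight across from the column, on the stand's -x side. Starts anywhere from 0.7 to 5.58. Stiff: a spoke pushed 65 mm from the axle resists with 4 N, 10 N at 0.1 m/s; the wheel stays where it is left, without coasting.
- spokes: The wheel's five straight cast aluminium spokes, 14 mm wide, 20 mm deep (82 to 102 mm above the bench), from the hub to the rim (inner radius 95 mm); nothing but flange and base frame lies under the windows between them. Origin as the stand's, turning with the wheel: spokes at 0, 72, 144, 216 and 288 degrees from its x axis, valve at 180 degrees, midway between two spokes.
- tyre: Black rubber tyre on an aluminium rim, lying flat: 318 mm outside diameter, 58 mm thick, top 121 mm above the bench. Turns with the wheel. Origin as the stand's.
- valve: The tyre's air valve: a brass stem 10 mm thick with a black cap (12 mm), sticking out of the inside of the rim towards the hub, from radius 95 mm to radius 55 mm, 92 mm above the bench. Origin as the stand's, not at the stem.
- valve_foot (a point): Point on the valve stem 85 mm from the axle, 92 mm above the bench.
- swing_arm (a joint): Angle of the swing arm about the column in rad: 0 when fully in against its stop, pointing from the column at the axle with its head over the rim's edge; grows as the arm swings out, clockwise seen from above, up to 1.6. Starts between 0.9 and 1.4. Stiff pivot: pushed 100 mm from the pivot it resists with 2.5 N, 5 N at 0.1 m/s; it stays where it is left. The stop is slightly soft.
- pivot (a point): Point on the pivot axis of the swing arm at the top of its nut, 206 mm above the bench, on top of the column.
- shaft_top (a point): Top of the arm's upright shaft (18 mm thick), 130 mm from the pivot axis, 219 mm above the bench. The arm is a level steel bar, 25 mm wide, 157 to 187 mm above the bench, from a collar of 25 mm radius on the pivot out to 150 mm; from 115 to 145 mm it is 34 mm wide. Below it the shaft carries a mounting head about 80 mm wide across the arm, down to 127 mm above the bench.
- cell: Loose bystander: blue round battery cell standing upright, 38 mm in diameter, 120 mm high, with a steel screw on top. Origin at the centre of its foot.
- paste_pot: Loose bystander: round white pot with grey lid, 89 mm in diameter, 76 mm high. Origin at the centre of its foot.
- meter: Loose bystander: grey and black multimeter lying flat, 150 x 75 mm, 47 mm high with its dial. Origin at the centre of its underside.
- tyre_iron: Loose bystander: flat steel tyre lever with a black handle, lying, 230 mm long, 20 mm wide, 10 mm thick. Origin near its middle, on the underside, x along it.

How it is judged:
By the outcome, as a careful person would: the job done as asked, in the order asked, and still so for the second after the job is handed in, with the robot touching nothing.
It also fails if it takes over 64 s, if anything falls off the work surface, if the arm or the gripper's body presses on something with over 40 N, if the wrist force passes 120 N, or if a joint passes its speed limit or range.

### The arm

A 7-joint arm with a two-finger parallel gripper is mounted at the origin on the work surface. World frame = base frame: x ahead of the robot, y to its left, z up, the work surface at z = 0. Lengths are in m, angles in rad, forces in N, time in s.
With the tool pointing down it reaches from about 0.4 to 0.875 m from the base axis. Payload 19.3 kg.
Tool frame: the origin (TCP) lies at the very end of the fingers, on their centre line; the grasp point (between the pads) lies 19 mm behind it; z points along the fingers, y is the line along which they close (so a half turn about z gives the same grasp; the last joint's range is limited). The gripper opens to 85 mm and grips with 20 to 120 N. Pads are 22 mm wide; open, the fingers measure 114 mm over their backs; the gripper's body (76 mm by 85 mm) begins 54 mm behind the grasp point. The pads swing forward as they close: fully open they stand 13 mm farther back than shut.
Start: joints at [-1.275, 0.521, -0.036, 1.599, 0.021, 1.021, -0.113], TCP at [0.224, 0.584, 0.231] pointing down, gripper open.
Joint ranges: [-2.91, 2.91], [-0.3, 2.13], [-1.5, 1.42], [0.17, 2.43], [-1.26, 4.41], [0.16, 1.93], [-2.52, 2.52]. Speed limits (rad/s): [1.89, 1.89, 2.39, 2.39, 3.01, 3.01, 3.01].

### API

Orientations are given as [roll, pitch, yaw] about the fixed x, y, z axes, in that order (R = Rz(yaw) Ry(pitch) Rx(roll)).
In Python, from workcell import bot gives the robot as it stands. The module is installed in compiled form; this text tells all that it offers.
- The arm moves only by the tool apply_moves, never from a script. Its arguments are lists of equal length, an entry for each row: "claw": the finger opening in m, from 0 to 0.0854; "xyz": the shift along the tool's x, y, z in m, a list of three; "twist": the turn, a rotation vector about the tool's x, y, z in rad, a list of three. A call has 1 to 20 rows; each row shifts and turns the commanded pose from where the row before left it, along the tool's axes as they then stand; what a row does not reach is not made up. A row lasts 1/10 s, in which the tool goes at most 50 mm and 8.59 degrees, less where a joint would pass 70% of its speed; a pose out of reach is approached as far as the arm can. A call with a gripper value outside its range is refused whole. The fingers move at their own pace and stop on an object; "force" is the grip in N (left out, the last holds). Time passes only in rows, so rows that do not move let the fingers close. It gives the time, the measured TCP pose, the force, the opening and the grip force at its end, in the units of the state.
- bot.observe(): the state, without advancing time (a new reading comes with each control period).
- bot.grab_frame(name): name is "side" or "top"; returns a dict with "img" (480x640x3 uint8, red, green, blue), "vfov" (degrees; the focal length in pixels is half the picture's height over the tangent of half this angle, whatever the lens; pixels are square), "cx", "cy" (the principal point, pixels), "distortion" ([k1, k2, p1, p2, k3] as OpenCV has them; the pictures are not rectified), "view" (4x4, takes a point from world to camera coordinates). Camera axes: x right, y up, looking along -z (the intrinsics and any distortion apply to the point x, -y, -z); pixel columns grow to the right and rows downward; lengths in m; the calibration is good to about 2 mm. A picture is of the moment at which its call begins. There is no depth.
- bot.job_done(): hands the job in; it is judged then, once.
Trained networks look in the newest picture that a camera, given by its name, has taken for a name from the list of things; names that differ only in an ending like _2 or _b are one class to them, and where a whole thing is asked for, a point or a joint stands for the part that bears it (a point fixed in the world has none). Each returns a list of dicts, best first, with "score" (0 to 1); they miss things now and then, are a little off and sometimes report something else, mostly with a low value. They report only what shows in the picture. A call takes as long as a camera call.
- bot.find_in(camera, query): "position" ([x, y, z] in m, in world coordinates, good to about 4 mm: the middle of the surface that is visible of it).
The state is a dict: "clock": time; "qpos": joint angles; "qd": joint speeds; "joint_efforts": joint torques, N m; "position": TCP position; "tool_rot": TCP orientation; "force": force on the tool from outside, world axes, zero at the start; "moment": the same for the moment, N m; "grip_width": finger opening in m; "finger_force": force on a finger pad.
Only numpy, scipy, OpenCV 4.12 (cv2) and the standard library are available. Lean on these libraries where they do the work, as an engineer would, in place of code of your own. Each camera call takes 0.05 s, during which the arm holds its last target. There are 200 camera calls.

## Working session

There is one attempt and no reset: what is moved stays moved. The work goes in short steps, Python scripts to look and compute and a tool call to move; the robot and the scene stay as the last step left them, time stands still between calls to the robot, and variables do not carry over. Pictures are saved under pics/ and viewed, at most 10 in all, crops included, and the job is handed in when it is done.

Besides the shell and the picture viewer there is one more tool, called after "Emit:" as name(argument=value, ...) on one line, values as JSON. apply_moves: Moves the arm, as the interface text tells. Its arguments: {"type":"object","properties":{"claw":{"type":"array"},"xyz":{"type":"array"},"twist":{"type":"array"},"force":{"type":"number"}},"required":["claw","xyz","twist"]}

```bash
mkdir -p pics
cat > h.py <<'E'
import numpy as np, cv2
from workcell import bot
def cam(n):
    f=bot.grab_frame(n); h=f["img"].shape[0]
    fl=h/2/np.tan(np.radians(f["vfov"])/2)
    f["K"]=np.array([[fl,0,f["cx"]],[0,fl,f["cy"]],[0,0,1.]]); f["D"]=np.array(f["distortion"],float)
    f["V"]=np.diag([1,-1,-1,1.])@np.array(f["view"]); return f
def proj(f,P):
    P=np.atleast_2d(np.array(P,float)); r,_=cv2.Rodrigues(f["V"][:3,:3])
    return cv2.projectPoints(P,r,f["V"][:3,3],f["K"],f["D"])[0][:,0]
def atz(f,uv,z):
    n=cv2.undistortPoints(np.array([[uv]],float),f["K"],f["D"])[0,0]
    R=f["V"][:3,:3];c=-R.T@f["V"][:3,3];d=R.T@np.array([n[0],n[1],1]);return c+d*(z-c[2])/d[2]
def save(f,name): cv2.imwrite("pics/"+name,cv2.cvtColor(f["img"],cv2.COLOR_RGB2BGR))
E
python3 - <<'E'
from h import *
for n in("top","side"):
    f=cam(n);save(f,n+"0.png");print(n,np.round(-f["V"][:3,:3].T@f["V"][:3,3],3))
    for q in["stand","hub_top","valve","valve_foot","pivot","shaft_top","tyre","swing_arm","cell","paste_pot","meter","tyre_iron"]:
        r=bot.find_in(n,q)
        print(q,[(np.round(d["position"],3).tolist(),round(d["score"],2),proj(f,d["position"])[0].round().tolist()) for d in r[:2]])
s=bot.observe();print(s)
E
```

```text
top [0.395 0.041 1.221]
stand [([0.548, -0.042, 0.116], 0.78, [351.0, 252.0]), ([0.708, -0.229, 0.073], 0.42, [435.0, 179.0])]
hub_top [([0.548, -0.041, 0.119], 0.82, [351.0, 252.0])]
valve [([0.559, -0.148, 0.096], 0.58, [402.0, 247.0])]
valve_foot []
pivot [([0.549, -0.037, 0.118], 0.63, [349.0, 251.0])]
shaft_top [([0.582, 0.12, 0.186], 0.79, [267.0, 230.0]), ([0.709, -0.231, 0.072], 0.15, [436.0, 178.0])]
tyre [([0.529, -0.07, 0.123], 0.57, [366.0, 261.0])]
swing_arm [([0.579, 0.119, 0.187], 0.86, [268.0, 232.0]), ([0.559, -0.146, 0.094], 0.26, [401.0, 247.0])]
cell [([0.627, -0.293, 0.105], 0.55, [471.0, 212.0]), ([0.52, -0.07, 0.106], 0.45, [365.0, 266.0])]
paste_pot [([0.709, -0.229, 0.072], 0.69, [435.0, 178.0])]
meter [([0.517, 0.292, 0.036], 0.79, [192.0, 275.0])]
tyre_iron [([0.447, -0.303, 0.005], 0.97, [468.0, 302.0])]
side [ 0.281 -0.802  0.931]
stand [([0.543, -0.084, 0.116], 0.76, [315.0, 289.0]), ([0.553, -0.137, 0.097], 0.65, [331.0, 314.0])]
hub_top [([0.54, -0.083, 0.116], 0.76, [314.0, 290.0])]
valve []
valve_foot [([0.553, -0.135, 0.098], 0.65, [331.0, 314.0])]

[... 537 characters left out ...]
297.0])]
{'clock': 1.3, 'qpos': array([-1.2751849 ,  0.52139403, -0.03628054,  1.59947   ,  0.02122772,
        1.0211094 , -0.11279691]), 'qd': array([-0.00135025, -0.00174911,  0.00292871,  0.0001921 ,  0.00160337,
       -0.00032794, -0.000102  ]), 'joint_efforts': array([-1.38072734e-03, -9.26839972e+01,  1.97764032e+00, -3.70269656e+01,
        1.79936324e-02,  1.55316993e-03,  7.84922941e-05]), 'position': array([0.2236091 , 0.58363732, 0.23130549]), 'tool_rot': array([3.14158554e+00, 3.17228333e-05, 2.77573845e+00]), 'force': array([ 0.1936502 , -0.04109586,  0.52621334]), 'moment': array([-0.02489631, -0.04849777,  0.05244514]), 'finger_force': 0.0, 'grip_width': 0.08537053624915386}
```

View pics/top0.png

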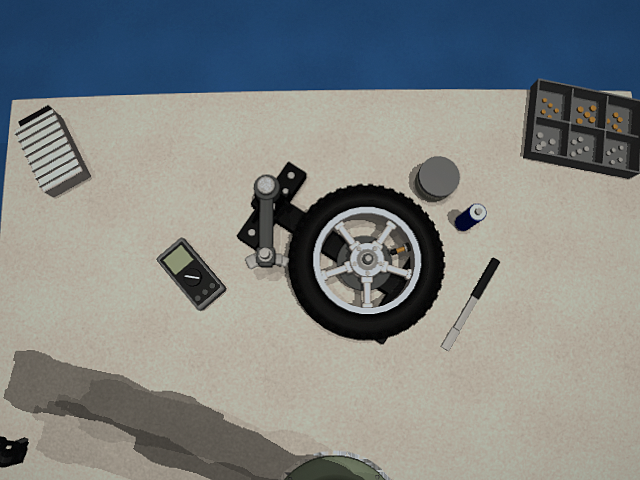

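View pics/side0.png

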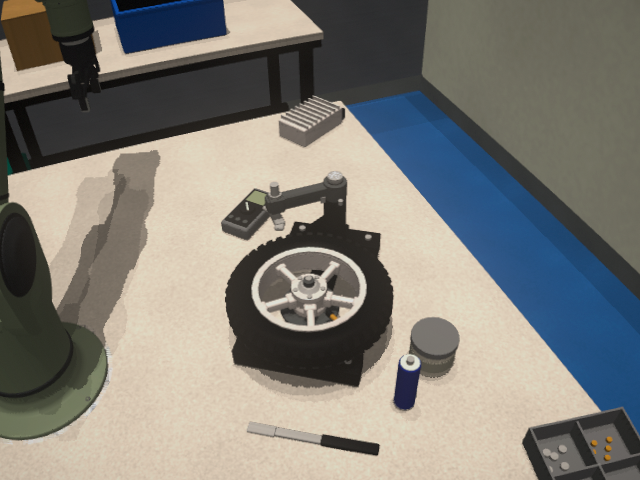

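Run:
```python
import cv2
a=cv2.imread("pics/top0.png")[150:350,230:460];b=cv2.imread("pics/side0.png")[165:365,220:420]
cv2.imwrite("pics/c1.png",cv2.resize(a,None,fx=3,fy=3,interpolation=cv2.INTER_CUBIC))
cv2.imwrite("pics/c2.png",cv2.resize(b,None,fx=3,fy=3,interpolation=cv2.INTER_CUBIC))
```

```text
(no output)
```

View pics/c1.png

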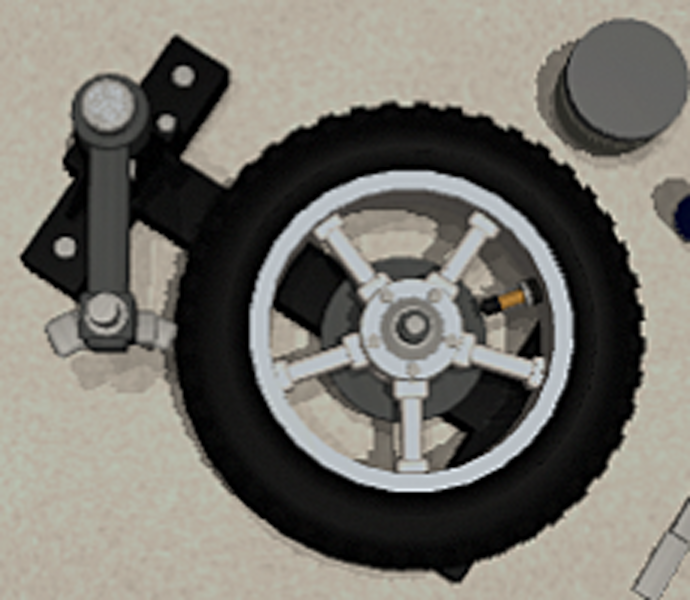

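View pics/c2.png

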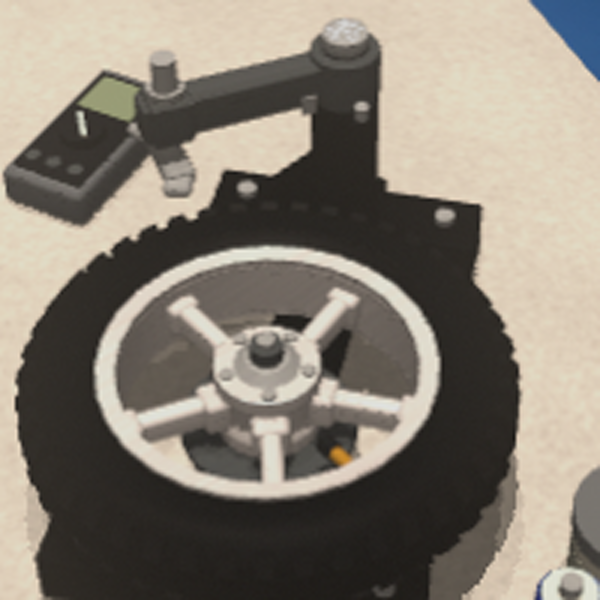

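Run:
```python
from h import *
f=cam("top");g=cam("side")
t=lambda u,v:(u/3+230,v/3+150)
s=lambda u,v:(u/3+220,v/3+165)
for n,a,b,z in[("hub",t(412,323),s(266,342),.14),("piv",t(107,104),s(345,32),.206),("sh",t(102,308),s(163,57),.219)]:
    print(n,atz(f,a,z).round(4),atz(g,b,z).round(4))
H=(atz(f,t(412,323),.14)+atz(g,s(266,342),.14))/2;P=(atz(f,t(107,104),.206)+atz(g,s(345,32),.206))/2
S=(atz(f,t(102,308),.219)+atz(g,s(163,57),.219))/2
d=P-H;psi=np.arctan2(d[1],d[0]);print("dist",np.hypot(*d[:2]),"psi",np.degrees(psi), np.hypot(*(S-P)[:2]),
 "arm",np.degrees((np.arctan2(-d[1],-d[0])-np.arctan2(*(S-P)[[1,0]])+np.pi)%(2*np.pi)-np.pi))
for uv in[(327,226),(483,226),(540,373),(411,468),(278,376)]:
    p=atz(f,t(*uv),.102)-H;print("spoke",np.hypot(*p[:2]).round(3),np.degrees(np.arctan2(p[1],p[0])).round(1))
for q in(atz(f,t(512,298),.095),atz(g,s(340,455),.095)):
    p=q-H;a=np.degrees(np.arctan2(p[1],p[0]));print("valve",q.round(3),np.hypot(*p[:2]).round(3),a,"wheel",(a-180-np.degrees(psi))%360)
```

```text
hub [ 0.533  -0.0711  0.14  ] [ 0.5337 -0.0762  0.14  ]
piv [0.6652 0.1206 0.206 ] [0.6671 0.118  0.206 ]
sh [0.5354 0.1232 0.219 ] [0.5384 0.1223 0.219 ]
dist 0.23425676747502713 psi 55.46690009443118 0.12926511465616722 arm 56.97051531092247
spoke 0.09 37.0
spoke 0.087 -36.7
spoke 0.092 -109.8
spoke 0.092 178.4
spoke 0.094 108.2
valve [ 0.554 -0.144  0.095] 0.074 -73.38495579942771 wheel 51.1481441061411
valve [ 0.556 -0.142  0.095] 0.072 -71.76073718538866 wheel 52.772362720180126
```

Emit:
apply_moves(claw=[0, 0, 0, 0, 0, 0, 0, 0, 0, 0, 0, 0, 0, 0, 0, 0, 0, 0, 0, 0], xyz=[[0, 0, 0], [0, 0, 0], [0, 0, 0], [0, 0, 0], [0, 0, 0], [0, 0, 0], [0, 0, 0], [0, 0, 0], [0, 0, 0], [0, 0, 0], [-0.028, 0.023, -0.004], [-0.028, 0.023, -0.004], [-0.028, 0.023, -0.004], [-0.028, 0.023, -0.004], [-0.028, 0.023, -0.004], [-0.028, 0.023, -0.004], [-0.028, 0.023, -0.004], [-0.028, 0.023, -0.004], [-0.028, 0.023, -0.004], [-0.028, 0.023, -0.004]], twist=[[0, 0, 0.1215], [0, 0, 0.1215], [0, 0, 0.1215], [0, 0, 0.1215], [0, 0, 0.1215], [0, 0, 0.1215], [0, 0, 0.1215], [0, 0, 0.1215], [0, 0, 0.1215], [0, 0, 0.1215], [0, 0, 0], [0, 0, 0], [0, 0, 0], [0, 0, 0], [0, 0, 0], [0, 0, 0], [0, 0, 0], [0, 0, 0], [0, 0, 0], [0, 0, 0]], force=20)

```text
clock: 3.4
position: [0.4515, 0.3002, 0.2716]
tool_rot: [3.141, -0.0, 1.561]
force: [-0.1, 0.3, -0.1]
grip_width: 0.0002
finger_force: 0.0
```

Emit:
apply_moves(claw=[0, 0, 0, 0, 0, 0, 0, 0, 0, 0, 0, 0, 0, 0, 0, 0, 0, 0, 0, 0], xyz=[[-0.0335, 0.0021, 0], [-0.0335, 0.0021, 0], [-0.0335, 0.0021, 0], [-0.0335, 0.0021, 0], [-0.0335, 0.0021, 0], [-0.0335, 0.0021, 0], [-0.0335, 0.0021, 0], [-0.0335, 0.0021, 0], [-0.0335, 0.0021, 0], [-0.0335, 0.0021, 0], [-0.0335, 0.0021, 0], [-0.0335, 0.0021, 0], [0, 0, 0.02], [0, 0, 0.02], [0, 0, 0.02], [0, 0, 0.02], [0, 0, 0.02], [0, 0, 0.015], [0, 0, 0], [0, 0, 0]], twist=[[0, 0, 0], [0, 0, 0], [0, 0, 0], [0, 0, 0], [0, 0, 0], [0, 0, 0], [0, 0, 0], [0, 0, 0], [0, 0, 0], [0, 0, 0], [0, 0, 0], [0, 0, 0], [0, 0, 0], [0, 0, 0], [0, 0, 0], [0, 0, 0], [0, 0, 0], [0, 0, 0], [0, 0, 0], [0, 0, 0]])

```text
clock: 5.4
position: [0.472, -0.1011, 0.1567]
tool_rot: [-3.142, 0.0, 1.561]
force: [-0.1, -0.7, -0.7]
grip_width: 0.0004
finger_force: 0.0
```

Run:
```python
from h import *
s=bot.observe();print(s["clock"],s["position"],s["tool_rot"])
f=cam("side");save(f,"side1.png");p=s["position"];print(proj(f,[p,[p[0],p[1],.08]]))
a=f["img"][165:365,220:420,::-1];g=cam("top")
b=g["img"][200:340,300:440,::-1]
cv2.imwrite("pics/d1.png",np.hstack([cv2.resize(a,(400,400)),cv2.resize(b,(400,400))]))
```

```text
5.4 [ 0.47201263 -0.10106157  0.15669357] [-3.14151008e+00  1.44044112e-04  1.56052761e+00]
[[280.73350222 291.29476158]
 [283.19350518 319.52517685]]
```

View pics/d1.png

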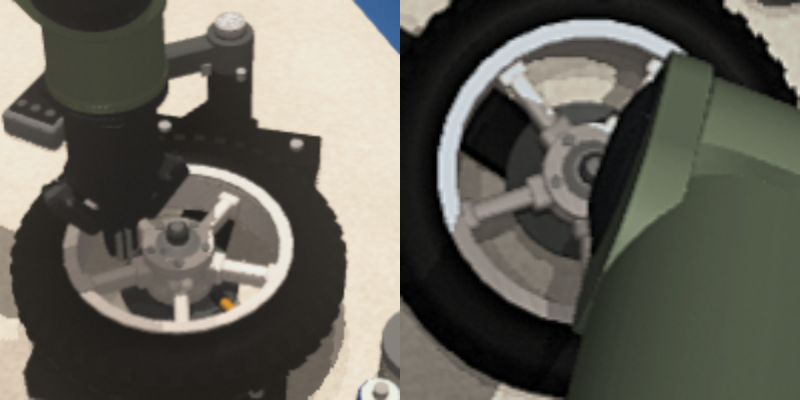

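Emit:
apply_moves(claw=[0, 0, 0, 0, 0, 0, 0, 0, 0, 0], xyz=[[0, 0, 0.008], [0, 0, 0.008], [0, 0, 0.008], [0, 0, 0.008], [0, 0, 0.008], [0, 0, 0.008], [0, 0, 0.008], [0, 0, 0.008], [0, 0, 0.008], [0, 0, 0]], twist=[[0, 0, 0], [0, 0, 0], [0, 0, 0], [0, 0, 0], [0, 0, 0], [0, 0, 0], [0, 0, 0], [0, 0, 0], [0, 0, 0], [0, 0, 0]])

```text
clock: 6.5
position: [0.4714, -0.1009, 0.0833]
tool_rot: [-3.14, -0.0, 1.561]
force: [0.3, 0.8, -1.1]
grip_width: -0.0
finger_force: 0.0
```

Emit:
apply_moves(claw=[0, 0, 0, 0, 0, 0], xyz=[[0.003, 0, 0], [0.003, 0, 0], [0.003, 0, 0], [0.002, 0, 0], [0.001, 0, 0], [0, 0, 0]], twist=[[0, 0, 0], [0, 0, 0], [0, 0, 0], [0, 0, 0], [0, 0, 0], [0, 0, 0]])

```text
clock: 7.1
position: [0.4721, -0.089, 0.0845]
tool_rot: [3.141, 0.0, 1.561]
force: [-1.3, -3.5, 2.3]
grip_width: 0.0004
finger_force: 1.2
```

Emit:
apply_moves(claw=[0, 0, 0, 0, 0, 0, 0, 0, 0, 0, 0, 0, 0, 0, 0, 0], xyz=[[0.0032, -0.0008, 0], [0.0032, -0.0008, 0], [0.0032, -0.0008, 0], [0.0032, -0.0008, 0], [0.0032, -0.0008, 0], [0.0032, -0.0008, 0], [0.0032, -0.0008, 0], [0.0032, -0.0008, 0], [0.0032, -0.0008, 0], [0.0032, -0.0008, 0], [0.0032, -0.0008, 0], [0.0032, -0.0008, 0], [0.0032, -0.0008, 0], [0.0032, -0.0008, 0], [0.0032, -0.0008, 0], [0, 0, 0]], twist=[[0, 0, 0.0524], [0, 0, 0.0524], [0, 0, 0.0524], [0, 0, 0.0524], [0, 0, 0.0524], [0, 0, 0.0524], [0, 0, 0.0524], [0, 0, 0.0524], [0, 0, 0.0524], [0, 0, 0.0524], [0, 0, 0.0524], [0, 0, 0.0524], [0, 0, 0.0524], [0, 0, 0.0524], [0, 0, 0.0524], [0, 0, 0]])

```text
clock: 8.7
position: [0.4784, -0.0406, 0.0842]
tool_rot: [-3.141, 0.0, 0.774]
force: [-0.0, -0.3, 0.5]
grip_width: 0.0001
finger_force: 0.0
```

Run:
```python
from h import *
s=bot.observe();p=s["position"];print(p,s["tool_rot"],s["force"])
H=np.array([.533,-.0725]);d=p[:2]-H
r=np.hypot(*d);print("spoke est",np.degrees(np.arctan2(d[1],d[0]))%360-np.degrees(np.arcsin(18/(r*1e3))),"yaw+90",np.degrees(s["tool_rot"][2])+90,r)
f=cam("side")
for c in("side","top"):
    if c=="top": cam(c)
    for q in("valve","valve_foot"): print(c,q,[(np.round(x["position"],3),round(x["score"],2)) for x in bot.find_in(c,q)[:2]])
cv2.imwrite("pics/e1.png",cv2.resize(f["img"][165:365,220:420,::-1],None,fx=3,fy=3,interpolation=cv2.INTER_CUBIC))
```

```text
[ 0.4783729  -0.04059773  0.08418266] [-3.14125120e+00  1.47270584e-04  7.74255584e-01] [-0.03395364 -0.33426963  0.52424362]
spoke est 133.18378936243028 yaw+90 134.3615772501276 0.06326037454541307
side valve [(array([ 0.501, -0.129,  0.096]), 0.57)]
side valve_foot [(array([ 0.71 , -0.254,  0.074]), 0.48), (array([ 0.508, -0.132,  0.095]), 0.39)]
top valve []
top valve_foot []
```

View pics/e1.png

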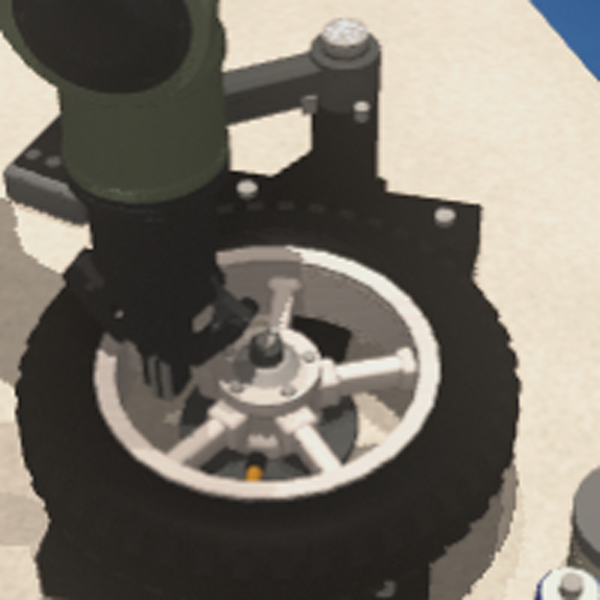

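Emit:
apply_moves(claw=[0, 0, 0, 0, 0, 0, 0, 0, 0, 0, 0, 0, 0, 0, 0, 0, 0, 0, 0, 0], xyz=[[0.0021, -0.0006, 0], [0.0021, -0.0006, 0], [0.0021, -0.0006, 0], [0, 0, 0], [-0.004, 0, 0], [-0.004, 0, 0], [0, 0, -0.02], [0, 0, -0.02], [0, 0, -0.02], [0, 0, -0.02], [0, 0, -0.02], [0, 0, -0.02], [0, 0, -0.02], [0, 0, -0.02], [0, 0, -0.02], [0, 0, -0.02], [0, 0, -0.02], [0, 0, -0.02], [0, 0, -0.02], [0, 0, 0]], twist=[[0, 0, 0.035], [0, 0, 0.035], [0, 0, 0.035], [0, 0, 0], [0, 0, 0], [0, 0, 0], [0, 0, 0], [0, 0, 0], [0, 0, 0], [0, 0, 0], [0, 0, 0], [0, 0, 0], [0, 0, 0], [0, 0, 0], [0, 0, 0], [0, 0, 0], [0, 0, 0], [0, 0, 0], [0, 0, 0], [0, 0, 0]])

```text
clock: 11.0
position: [0.4761, -0.0409, 0.346]
tool_rot: [3.141, -0.003, 0.67]
force: [0.1, 0.2, -0.5]
grip_width: 0.0
finger_force: 0.0
```

Emit:
apply_moves(claw=[0, 0, 0, 0, 0, 0, 0, 0, 0, 0, 0, 0, 0, 0, 0, 0], xyz=[[0, 0, 0], [0, 0, 0], [0, 0, 0], [0, 0, 0], [0, 0, 0], [0, 0, 0], [0, 0, 0], [0.0256, 0.0117, 0], [0.0256, 0.0117, 0], [0.0256, 0.0117, 0], [0.0256, 0.0117, 0], [0.0256, 0.0117, 0], [0.0256, 0.0117, 0], [0.0256, 0.0117, 0], [0.0256, 0.0117, 0], [0, 0, 0]], twist=[[0, 0, -0.124], [0, 0, -0.124], [0, 0, -0.124], [0, 0, -0.124], [0, 0, -0.124], [0, 0, -0.124], [0, 0, -0.124], [0, 0, 0], [0, 0, 0], [0, 0, 0], [0, 0, 0], [0, 0, 0], [0, 0, 0], [0, 0, 0], [0, 0, 0], [0, 0, 0]])

```text
clock: 12.6
position: [0.5762, 0.1644, 0.3426]
tool_rot: [-3.14, 0.0, 1.542]
force: [0.7, -0.9, 0.4]
grip_width: 0.0001
finger_force: 0.0
```

Run:
```python
from h import *
s=bot.observe();print(s["position"],s["tool_rot"])
f=cam("top");g=cam("side");np.savez("fg.npz",f=f["img"],g=g["img"])
a=cv2.resize(f["img"][200:320,305:435,::-1],(433,400),interpolation=cv2.INTER_CUBIC)
b=cv2.resize(g["img"][235:345,245:375,::-1],(433,366),interpolation=cv2.INTER_CUBIC)
c=np.zeros((400,800,3),np.uint8);
a=cv2.resize(f["img"][203:315,312:424,::-1],(400,400),interpolation=cv2.INTER_CUBIC)
b=cv2.resize(g["img"][235:347,250:362,::-1],(400,400),interpolation=cv2.INTER_CUBIC)
cv2.imwrite("pics/f1.png",np.hstack([a,b]))
```

```text
[0.57616843 0.16444548 0.34257841] [-3.13999028e+00  3.92824959e-05  1.54187543e+00]
```

View pics/f1.png

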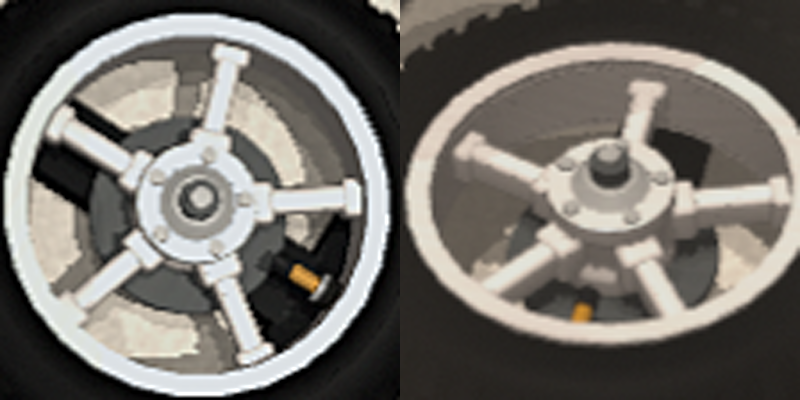

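```bash
cat > fit.py <<'E'
from h import *
from scipy.ndimage import map_coordinates
from scipy.optimize import minimize
def fit(f,H0,th0):
    I=cv2.cvtColor(f["img"],cv2.COLOR_RGB2GRAY).astype(float)
    r=np.linspace(.05,.08,13)
    def sc(p):
        v=0
        for k in range(5):
            a=np.radians(p[2]+72*k);e=np.array([np.cos(a),np.sin(a)]);n=np.array([-e[1],e[0]])
            for o,w in((-.005,1),(0,1),(.005,1),(-.0105,-1.5),(.0105,-1.5)):
                P=np.c_[H0+p[:2]/1e3+r[:,None]*e+o*n,np.full(13,.102)]
                q=proj(f,P);v+=w*map_coordinates(I,[q[:,1],q[:,0]],order=1).mean()
        return -v
    b=min((minimize(sc,[0,0,th0+d],method="Nelder-Mead",options=dict(initial_simplex=[[0,0,th0+d],[3,0,th0+d],[0,3,th0+d],[0,0,th0+d+3]])) for d in(-5,0,5)),key=lambda m:m.fun)
    return b.x.round(2),round(b.fun,1)
E
python3 - <<'E'
from fit import *
H=np.array([.533,-.0725]);d=np.load("fg.npz")
for n,k in(("top","f"),("side","g")):
    f=cam(n);f["img"]=d[k];print(n,fit(f,H,55.5))
    f["img"]=cv2.imread("pics/%s0.png"%n)[:,:,::-1].copy();print(n,"start",fit(f,H,35.4))
f=cam("top")
C=atz(f,(312+200/3.571,203+199/3.571),.14)
for uv in[(232,52),(347,197),(254,355),(72,308),(62,125)]:
    p=atz(f,(312+uv[0]/3.571,203+uv[1]/3.571),.102)-C;print(np.degrees(np.arctan2(p[1],p[0])).round(1),end=" ")
p=atz(f,(312+305/3.571,203+276/3.571),.095)-C;print("valve",np.degrees(np.arctan2(p[1],p[0]))+180,C)
E
```

```text
top (array([-0.87,  0.77, 56.66]), np.float64(-1672.9))
top start (array([-0.72,  0.87, 35.4 ]), np.float64(-1217.8))
side (array([ 0.56, -1.89, 56.25]), np.float64(-1537.3))
side start (array([ 0.66, -1.96, 35.6 ]), np.float64(-1569.5))
-15.9 -87.2 -159.5 128.3 56.3 valve 57.9059573482984 [ 0.53087449 -0.07232008  0.14      ]
```

Emit:
apply_moves(claw=[0, 0, 0, 0, 0, 0, 0, 0, 0, 0, 0, 0, 0, 0, 0, 0], xyz=[[0, 0, 0.02], [0, 0, 0.02], [0, 0, 0.02], [0, 0, 0.02], [0, 0, 0.02], [0, 0, 0.02], [0, 0, 0.02], [0, 0, 0.018], [0, 0, 0.018], [0, 0, 0], [-0.004, 0, 0], [-0.004, 0, 0], [-0.004, 0, 0], [-0.004, 0, 0], [-0.003, 0, 0], [0, 0, 0]], twist=[[0, 0, 0], [0, 0, 0], [0, 0, 0], [0, 0, 0], [0, 0, 0], [0, 0, 0], [0, 0, 0], [0, 0, 0], [0, 0, 0], [0, 0, 0], [0, 0, 0], [0, 0, 0], [0, 0, 0], [0, 0, 0], [0, 0, 0], [0, 0, 0]])

```text
clock: 14.45
position: [0.5754, 0.1418, 0.1686]
tool_rot: [3.141, -0.0, 1.537]
force: [0.3, -0.3, 0.1]
grip_width: -0.0
finger_force: 0.1
```

Emit:
apply_moves(claw=[0, 0, 0, 0, 0, 0, 0, 0, 0, 0, 0, 0, 0, 0, 0, 0, 0, 0], xyz=[[-0.0046, -0.0009, 0], [-0.0046, -0.0009, 0], [-0.0046, -0.0009, 0], [-0.0046, -0.0009, 0], [-0.0046, -0.0009, 0], [-0.0046, -0.0009, 0], [-0.0046, -0.0009, 0], [-0.0046, -0.0009, 0], [-0.0046, -0.0009, 0], [-0.0046, -0.0009, 0], [-0.0046, -0.0009, 0], [-0.0046, -0.0009, 0], [-0.0046, -0.0009, 0], [-0.0046, -0.0009, 0], [-0.0046, -0.0009, 0], [-0.0046, -0.0009, 0], [-0.0046, -0.0009, 0], [0, 0, 0]], twist=[[0, 0, -0.05], [0, 0, -0.05], [0, 0, -0.05], [0, 0, -0.05], [0, 0, -0.05], [0, 0, -0.05], [0, 0, -0.05], [0, 0, -0.05], [0, 0, -0.05], [0, 0, -0.05], [0, 0, -0.05], [0, 0, -0.05], [0, 0, -0.05], [0, 0, -0.05], [0, 0, -0.05], [0, 0, -0.05], [0, 0, -0.05], [0, 0, 0]])

```text
clock: 16.25
position: [0.5888, 0.0655, 0.1683]
tool_rot: [-3.142, 0.0, 2.388]
force: [0.3, 0.3, 0.4]
grip_width: -0.0003
finger_force: 0.0
```

Run:
```python
from h import *
s=bot.observe();p=s["position"];print(p,s["tool_rot"],s["force"])
d=p[:2]-[.6662,.1193];r=np.hypot(*d);print(r,"arm",np.degrees(np.arctan2(d[1],d[0]))%360+np.degrees(np.arcsin(.0235/r)),"yaw+90",np.degrees(s["tool_rot"][2])+90)
f=cam("side");save(f,"s3.png");g=cam("top");print(bot.find_in("side","shaft_top")[:1],bot.find_in("top","shaft_top")[:1])
cv2.imwrite("pics/g1.png",np.hstack([cv2.resize(x["img"][150:350,220:420,::-1],(400,400)) for x in(f,g)]))
```

```text
[0.5887715  0.06552595 0.16828498] [-3.14152572e+00  1.50678686e-04  2.38819542e+00] [0.33644393 0.25417366 0.41090646]
0.09426993335217013 arm 229.21511264197522 yaw+90 226.8335182660144
[{'position': [0.5971, 0.0309, 0.1853], 'score': 0.59}] []
```

View pics/g1.png

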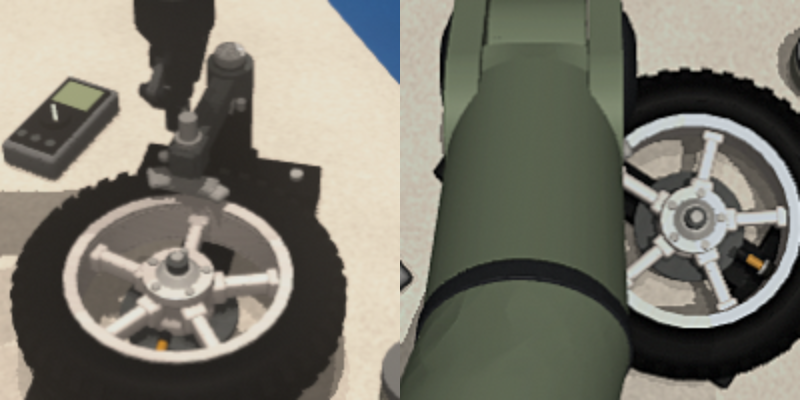

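Emit:
apply_moves(claw=[0, 0, 0, 0, 0], xyz=[[-0.0028, -0.0005, 0], [-0.0028, -0.0005, 0], [-0.0028, -0.0005, 0], [-0.0028, -0.0005, 0], [0, 0, 0]], twist=[[0, 0, -0.03], [0, 0, -0.03], [0, 0, -0.03], [0, 0, -0.03], [0, 0, 0]])

```text
clock: 16.95
position: [0.5954, 0.0573, 0.1682]
tool_rot: [-3.141, -0.002, 2.51]
force: [-7.1, 3.7, 2.4]
grip_width: 0.0
finger_force: 4.0
```

Emit:
apply_moves(claw=[0, 0, 0], xyz=[[-0.001, 0, 0], [-0.001, 0, 0], [0, 0, 0]], twist=[[0, 0, 0], [0, 0, 0], [0, 0, 0]])

```text
clock: 17.25
position: [0.5955, 0.0573, 0.1681]
tool_rot: [-3.14, -0.005, 2.51]
force: [-18.6, 9.0, 12.5]
grip_width: -0.0002
finger_force: 10.3
```

Emit:
apply_moves(claw=[0, 0, 0, 0, 0, 0, 0, 0, 0, 0, 0, 0, 0, 0, 0, 0, 0], xyz=[[0.002, 0, 0], [0.004, 0, 0], [0.008, 0, 0], [0.01, 0, 0], [0, 0, -0.02], [0, 0, -0.025], [0, 0, -0.025], [0, 0, -0.025], [0, 0, -0.025], [0, 0, -0.025], [0.03, 0, 0], [0.03, 0, 0], [0.03, 0, 0], [0.03, 0, 0], [0.03, 0, 0], [0.03, 0, 0], [0, 0, 0]], twist=[[0, 0, 0], [0, 0, 0], [0, 0, 0], [0, 0, 0], [0, 0, 0], [0, 0, 0], [0, 0, 0], [0, 0, 0], [0, 0, 0], [0, 0, 0], [0, 0, 0], [0, 0, 0], [0, 0, 0], [0, 0, 0], [0, 0, 0], [0, 0, 0], [0, 0, 0]])

```text
clock: 18.95
position: [0.4302, 0.1792, 0.3134]
tool_rot: [3.141, -0.001, 2.512]
force: [0.7, 0.0, -0.2]
grip_width: -0.0002
finger_force: 0.0
```

Run:
```python
from fit import *
s=bot.observe();print(s["position"],s["force"])
f=cam("top");g=cam("side");H=np.array([.533,-.0725])
print(fit(f,H,56),fit(g,H,56))
for c in("top","side"): print(bot.find_in(c,"shaft_top")[:1],bot.find_in(c,"pivot")[:1])
cv2.imwrite("pics/i1.png",np.hstack([cv2.resize(x["img"][150:350,220:420,::-1],(400,400),interpolation=cv2.INTER_CUBIC) for x in(f,g)]))
```

```text
[0.43020097 0.17917114 0.31342641] [ 0.65512653  0.03927386 -0.22074678]
(array([-0.87,  0.77, 56.66]), np.float64(-1532.6)) (array([ 0.56, -1.91, 56.21]), np.float64(-1513.8))
[{'position': [0.6229, 0.051, 0.1863], 'score': 0.83}] [{'position': [0.5515, -0.0447, 0.1203], 'score': 0.83}]
[{'position': [0.6057, 0.0145, 0.1837], 'score': 0.94}] [{'position': [0.5346, -0.0947, 0.1177], 'score': 0.69}]
```

View pics/i1.png

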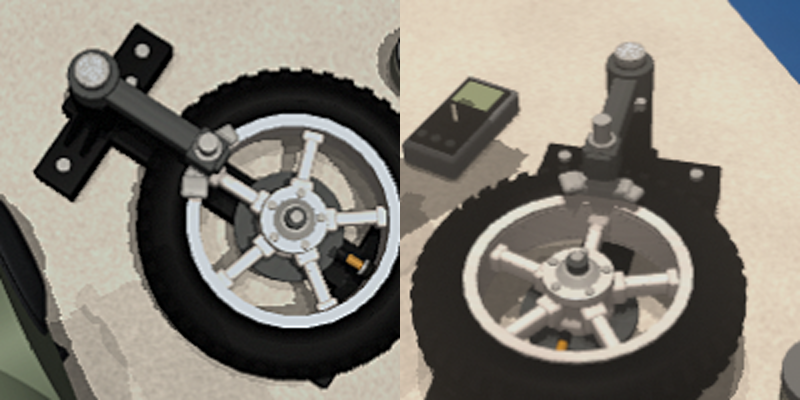

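Run:
```python
from h import *
f=cam("top");g=cam("side")
for c,sh,pv,hb in((f,(208,142),(93,70),(295,215)),(g,(202,120),(229,50),(177,261))):
    S,P,H=[atz(c,(220+u/2,150+v/2),z)[:2] for (u,v),z in((sh,.219),(pv,.206),(hb,.14))]
    a=lambda d:np.degrees(np.arctan2(d[1],d[0]))
    print(np.hypot(*(S-P)),"shaft->pivot",a(P-S),"hub->pivot",a(P-H),"hub->shaft",a(S-H))
```

```text
0.1281231453774764 shaft->pivot 55.303328183423204 hub->pivot 55.437778671835595 hub->shaft 55.604693641859065
0.13190128272041227 shaft->pivot 56.27847737774883 hub->pivot 56.021331762584516 hub->shaft 55.71181201301588
```

```bash
python3 -c "
from workcell import bot
print(bot.job_done())"
```

```text
the job is handed in; nothing more can be done
None
```

I pushed the wheel round until the valve stood opposite the column, within about 1° as measured in both cameras. I then pushed the swing arm in until it was home against its stop, and handed the job in at about 19 s with the robot clear of everything.

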